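Light a pendant and hold the loupe at its focal height

TASK

First swing the stiff-jointed bench lamp round by hand until its head points straight at the copper leaf pendant on the inspection stand, and leave it there. Then pick up the red-handled loupe by its handle and hold it level in the air with its lens centred over the pendant and the middle of the lens at the same height as the orange focus collar on the stand's post. Finish while still holding it there, still and touching nothing else, and leave the pendant, the collar and everything else on the bench where they are.

Things in the scene. Friction and masses are not known exactly. Their poses are not given: they have to be found in the camera images.
- stand: fixed inspection stand: dark wood base 190 x 130 x 14 (local x from -75 to +115, y +-65) with a white pad whose top is 20 above the bench; a thin steel post (10 dia, top 170 above the bench) stands at local x = +90, y = 0. Origin on the bench under the middle of the pendant's place; turned about vertical by a varying yaw
- focus_mark (a point): centre of the orange focus collar (26 dia, 10 high, with a small thumbscrew to 22 on its +x side) on the stand's post; it marks the height for the lens and is set at a different height each time (85 to 135 above the bench). It slides stiffly on the post (3 N) if pushed: leave it alone. Axes as the stand's, z up
- pendant: copper leaf pendant with amber stone, about 48 x 24 x 5 (stone to 11), lying loose on the white pad. Origin: centre of its underside; x along the leaf
- lamp_arm (a joint): angle of the lamp arm about the vertical lamp post, rad; it grows anticlockwise seen from above, range -0.7 to 2.1; it stays where left (friction about 0.3 N m, some 2.3 N at the stub). At the start the head lies towards the robot, on the clockwise side of the pendant's direction, so the angle must grow by 0.5 to 2.0 rad
- lamp_pivot (a point): point on the lamp's vertical hinge axis, 165 above the bench, at the height of the arm (lamp base 120 dia and fixed, post 18 dia, top of the hinge cap 178 above the bench). Its frame turns with the arm: the arm, and the head's line of sight seen from above, run along its -x axis; z up. The lamp points straight at the pendant when the pendant lies on this -x axis seen from above
- lamp_stub (a point): top centre of the upright black round stub (16 dia, 47 tall, top 225 above the bench) on the blue lamp head, for moving the lamp by hand: pinch it from above. It is 130 from the hinge axis; the head under it is a 34 dia hub whose top is 178 above the bench; the blue shade (62 dia at its mouth) reaches 50 further out and slopes down
- loupe: loupe lying flat on the bench, 0.08 to 0.18 kg: round brass-rimmed clear lens, 64 outer dia, 18 thick, with a straight red handle 16 wide, 19 thick, 115 long running along its -x axis from 42 to 157 from the lens centre. Origin: under the lens centre, at bench level; z up
- lens (a point): middle of the loupe's lens, 10 above its underside; axes as the loupe's
- loupe_grip (a point): point on the middle of the red handle, 75 from the lens centre (10 above the underside), near the loupe's centre of mass, good for grasping with the fingers closing across the handle
- mug: blue ceramic mug, 82 dia x 95 high: bystander, loose, leave alone. Origin: centre of its underside
- bead_box: closed clear box of beads, 70 x 70 x 28 (33 to the top of the beads): bystander, loose, leave alone. Origin: centre of its underside
- bead_bowl: white bowl of coloured beads, 96 dia x 45 high: bystander, loose, leave alone. Origin: centre of its underside
- jar: glass jar with metal lid, 60 dia x 85 high: bystander, loose, leave alone. Origin: centre of its underside
- pliers: blue-handled pliers lying flat, about 150 long, 60 wide, 16 high: bystander, loose, leave alone. Origin: on the bench near the joint of the jaws
- lamp: the whole blue swing-arm lamp; origin on the bench under its post, its base and post fixed (see the lamp_pivot, lamp_stub and lamp_arm entries)

How it is judged:
By the outcome, as a careful person would: the job done as asked, in the order asked, and still so for the second after the job is handed in, while the arm keeps its last pose, push and grip.
It also fails if it takes over 67 s, if anything falls off the work surface, if the arm or the gripper's body presses on something with over 40 N, if the wrist force passes 120 N, or if a joint passes its speed limit or range.

ROBOT

A 7-joint arm with a two-finger parallel gripper is mounted at the origin on the work surface. World frame = base frame: x ahead of the robot, y to its left, z up, the work surface at z = 0. Lengths are in m, angles in rad, forces in N, time in s.
With the tool pointing down it reaches from about 0.4 to 0.85 m from the base axis. Payload 10.4 kg.
Tool frame: the origin (TCP) lies at the very end of the fingers, on their centre line; the grasp point (between the pads) lies env.grip_point_offset behind it (env.grip_point_offset is the distance from the TCP to the grasp point, in m); z points along the fingers, y is the direction in which the jaws open and shut (so a half turn about z gives the same grasp; the last joint's range is limited). The gripper opens to 87 mm and grips with 3 to 60 N. Pads are 19 mm wide; open, the fingers measure 117 mm over their backs; the gripper's body (75 mm by 190 mm) begins 51 mm behind the grasp point.
Start: joints at [1.241, 0.332, -0.065, 1.46, 0.022, 1.35, -0.088], TCP at [0.189, -0.596, 0.223] pointing down, gripper open.
Joint ranges: [-2.6, 2.6], [-0.5, 2.12], [-1.47, 1.34], [0.16, 2.42], [-1.27, 4.41], [0.06, 2.06], [-2.6, 2.6]. Speed limits (rad/s): [2.22, 2.22, 2.79, 2.79, 3.14, 3.14, 3.14].

INTERFACE

Orientations are given as [roll, pitch, yaw] about the fixed x, y, z axes, in that order (R = Rz(yaw) Ry(pitch) Rx(roll)).
In Python, from plant import env gives the robot as it stands.
- The arm moves only by the tool send_rows, never from a script. Its argument "motion" is a list of rows, each a list of 6 numbers: the shift along the tool's x, y, z in m, then the turn, a rotation vector about the tool's x, y, z in degrees. A call has 1 to 12 rows; each row shifts and turns the commanded pose from where the row before left it, along the tool's axes as they then stand; what a row does not reach is not made up. A row lasts 1/12 s, in which the tool goes at most 41.7 mm and 7.16 degrees, less where a joint would pass 70% of its speed; a pose out of reach is approached as far as the arm can. A call is refused whole if a number of a shift passes 0.0417 or a number of a turn 7.16, either way. A call with a gripper value outside its range is refused whole. "claw" is the finger opening in m, from 0 to 0.087, set as the call begins (left out, the last holds). The fingers move at their own pace and stop on an object; "force" is the grip in N (left out, the last holds). Time passes only in rows, so rows that do not move let the fingers close. It gives the time, the measured TCP pose, the force and the opening at its end, in the units of the state.
- env.read_state(): the state, without advancing time (a new reading comes with each control period).
- env.capture(name): name is "scene" or "top" or "wrist"; returns the picture (384x512x3 uint8, red, green, blue); there is no depth.
- env.camera_info(name): a dict with "mtx" (3x3 intrinsics, pixels), "cam_to_world" (4x4, takes a point from camera to world coordinates); the wrist camera has in their place "T_tool_cam" (4x4, takes a point from camera to tool coordinates, whose origin is the TCP and whose axes are the flange's). Camera axes: x right, y up, looking along -z (the intrinsics and any distortion apply to the point x, -y, -z); pixel columns grow to the right and rows downward; lengths in m; the calibration is good to about 2 mm. A picture is of the moment at which its call begins: read the wrist's pose just before it. camera_info takes no time and is no camera call.
- env.close_job(): hands the job in, once; it reports no verdict.
The state is a dict: "time": time; "joint_pos": joint angles; "dq": joint speeds; "tau": joint torques, N m; "position": TCP position; "eef_rot": TCP orientation; "force": force on the tool from outside, world axes, zero at the start; "ft_torque": the same for the moment, N m; "width": opening from 0.0 (shut) to 1.0 (fully open).
Only numpy, scipy, OpenCV 4.12 (cv2) and the standard library are available. Lean on these libraries where they do the work, as an engineer would, in place of code of your own. Each camera call takes 0.05 s, during which the arm holds its last target. There are 200 camera calls.

## Working session

There is one attempt and no reset: what is moved stays moved. The work goes in short steps, Python scripts to look and compute and a tool call to move; the robot and the scene stay as the last step left them, time stands still between calls to the robot, and variables do not carry over. Pictures are saved under pics/ and viewed, about 8 in all and at most 12, crops included, and the job is handed in when it is done.

Besides the shell and the picture viewer there is one more tool, called after ">>>" as name(argument=value, ...) on one line, values as JSON. send_rows: Moves the arm, as the interface text tells. Its arguments: {"type":"object","properties":{"motion":{"type":"array","items":{"type":"array","items":{"type":"number"}}},"claw":{"type":"number"},"force":{"type":"number"}},"required":["motion"]}

```bash
ls; mkdir -p pics
cat > h.py <<'E'
import numpy as np, cv2
from plant import env
from scipy.spatial.transform import Rotation as R
def snap(n,f):
    s=env.read_state(); im=env.capture(n); cv2.imwrite('pics/'+f,im[:,:,::-1]); return s,im
def cam(n,s=None):
    c=env.camera_info(n); 
    if n!='wrist': return np.array(c['mtx']),np.array(c['cam_to_world']),c
    T=np.eye(4);T[:3,:3]=R.from_euler('xyz',s['eef_rot']).as_matrix();T[:3,3]=s['position']
    return np.array(c['mtx']),T@np.array(c['T_tool_cam']),c
def ray(n,u,v,s=None):
    K,T,c=cam(n,s); d=np.linalg.inv(K)@[u,v,1]; d=d*[1,-1,-1]
    return T[:3,3],T[:3,:3]@d
def onz(n,u,v,z,s=None):
    o,d=ray(n,u,v,s); return o+d*(z-o[2])/d[2]
def proj(n,p,s=None):
    K,T,c=cam(n,s); q=np.linalg.inv(T)@np.r_[p,1]; q=q[:3]*[1,-1,-1]; q=K@q; return q[:2]/q[2]
E
python3 - <<'E'
from h import *
for n in ['scene','top','wrist']: snap(n,n+'0.png'); print(n,env.camera_info(n))
print(env.read_state(),env.grip_point_offset)
a=[cv2.imread(f'pics/{n}0.png') for n in ['top','scene']]
cv2.imwrite('pics/top0b.png',cv2.resize(a[0],(800,600)));cv2.imwrite('pics/scene0b.png',cv2.resize(a[1],(800,600)))
E
```

```text
pics
scene {'mtx': array([[418.61329759,   0.        , 252.60444547],
       [  0.        , 418.61329759, 192.60314223],
       [  0.        ,   0.        ,   1.        ]]), 'cam_to_world': array([[-0.04928615, -0.63996131,  0.76682488,  1.44503455],
       [ 0.99868019, -0.02046992,  0.04710482,  0.07703065],
       [-0.01444842,  0.76813443,  0.64012557,  0.92277424],
       [ 0.        ,  0.        ,  0.        ,  1.        ]])}
top {'mtx': array([[439.0190569 ,   0.        , 257.09081185],
       [  0.        , 439.0190569 , 188.1049055 ],
       [  0.        ,   0.        ,   1.        ]]), 'cam_to_world': array([[-0.00718148,  0.99752621, -0.06992767,  0.4452215 ],
       [-0.99996879, -0.00739413, -0.00278261,  0.00964446],
       [-0.00329278,  0.06990551,  0.99754818,  1.62259499],
       [ 0.        ,  0.        ,  0.        ,  1.        ]])}
wrist {'mtx': array([[285.37362396,   0.        , 258.2409305 ],
       [  0.        , 285.37362396, 187.45407348],
       [  0.        ,   0.        ,   1.        ]]), 'T_tool_cam': array([[-1.09031531e-03,  9.65946296e-01,  2.5874034
[... 289 characters left out ...]

{'time': 0.15, 'joint_pos': array([ 1.24139986,  0.33272767, -0.06468835,  1.46074345,  0.02157565,
        1.34991877, -0.08851245]), 'dq': array([-4.86459468e-05, -2.44280479e-03, -1.31597584e-03, -2.24121583e-03,
        6.09634848e-04,  1.17059925e-03,  4.16107633e-04]), 'tau': array([ 4.07515117e-04, -6.23633265e+01,  2.43606255e-02, -3.90142286e+01,
       -6.14400627e-02,  3.72679078e-02,  1.35420873e-04]), 'position': array([ 0.18866384, -0.5955306 ,  0.22193843]), 'eef_rot': array([-3.14048974e+00,  2.82902874e-05,  3.06784482e-01]), 'force': array([0.51422046, 0.21828291, 0.1512376 ]), 'ft_torque': array([-0.04536664, -0.01239945, -0.02603545]), 'width': 0.9984402924297571} 0.0187
```

View pics/top0b.png

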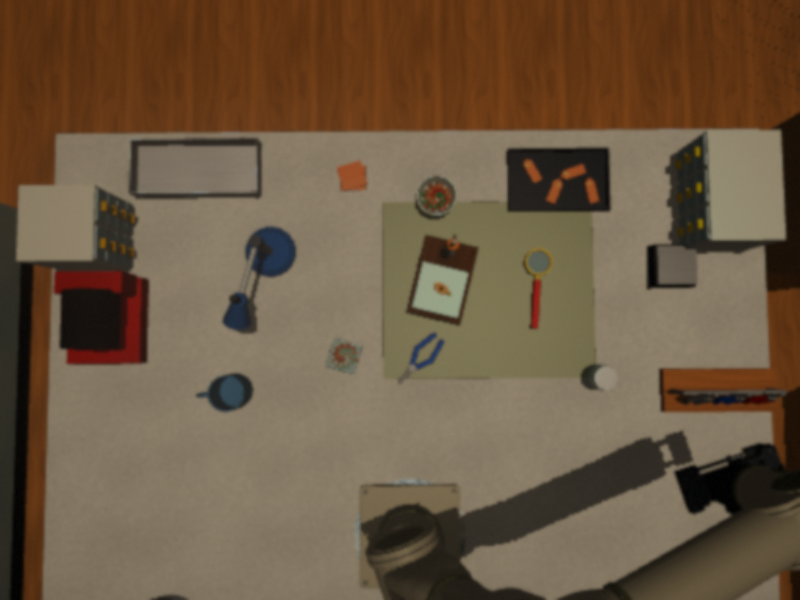

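View pics/scene0b.png

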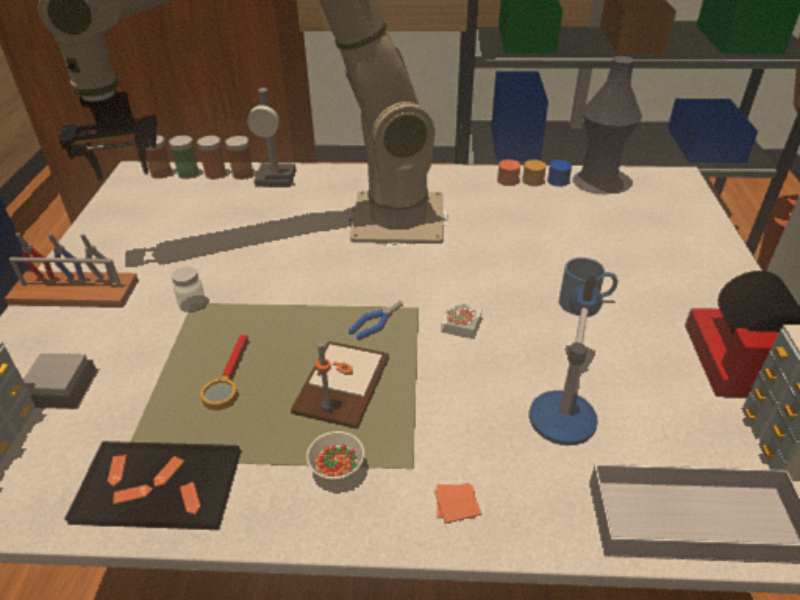

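The top view (800 px scale) shows lamp base (270,250), head (238,300), stand/pendant (442,289), collar (453,243), loupe lens (538,262) and handle down to (535,327). The scene view shows the collar at (323,366) and the lamp hinge cap at about (577,352). Next: masks.

Run:
```python
from h import *
def blobs(im,box,f,name,z,camn,amin=8):
    x0,y0,x1,y1=[int(a*.64) for a in box]
    h=cv2.cvtColor(im,cv2.COLOR_BGR2HSV)[y0:y1,x0:x1]
    m=f(h.astype(int)).astype(np.uint8)
    n,l,st,ce=cv2.connectedComponentsWithStats(m)
    for i in range(1,n):
        if st[i,4]>=amin:
            u,v=ce[i]+[x0,y0]; print(camn,name,(round(u,1),round(v,1)),st[i,4],onz(camn,u,v,z).round(4))
t=cv2.imread('pics/top0.png');s=cv2.imread('pics/scene0.png')
H=lambda h:h[...,0];S=lambda h:h[...,1];V=lambda h:h[...,2]
red=lambda h:((H(h)<6)|(H(h)>174))&(S(h)>180)&(V(h)>80)
org=lambda h:(H(h)<18)&(S(h)>150)&(V(h)>90)
blue=lambda h:(H(h)>100)&(H(h)<125)&(S(h)>120)
brass=lambda h:(H(h)>14)&(H(h)<28)&(S(h)>140)&(V(h)>90)
white=lambda h:(S(h)<60)&(V(h)>130)
blobs(t,(515,270,560,340),red,'handle',.012,'top')
blobs(t,(515,240,565,290),brass,'ring',.010,'top')
blobs(t,(420,265,465,310),org,'pendant',.024,'top')
blobs(t,(438,230,470,262),org,'collar',.11,'top')
blobs(t,(210,210,310,345),blue,'lamp',.02,'top')
blobs(t,(400,240,480,330),white,'pad',.02,'top')
blobs(s,(215,330,255,385),red,'handle',.012,'scene')
blobs(s,(190,365,250,415),brass,'ring',.010,'scene')
blobs(s,(328,355,360,380),org,'pendant',.024,'scene')
blobs(s,(308,352,334,378),org,'collar',.11,'scene')
blobs(s,(520,385,610,450),blue,'lamp',.012,'scene')
a=cv2.resize(t[125:220,130:365],None,fx=3.4,fy=3.4,interpolation=cv2.INTER_CUBIC)
b=cv2.resize(s[190:300,190:400],None,fx=2.7,fy=2.7,interpolation=cv2.INTER_CUBIC)
c=np.zeros((600,800,3),np.uint8);c[:323,:799]=cv2.convertScaleAbs(a,alpha=1.6)[:323,:799];c[323:,:567]=cv2.convertScaleAbs(b,alpha=1.4)[:277,:567]
cv2.imwrite('pics/c1.png',c)
```

```text
top handle (np.float64(342.4), np.float64(194.3)) 110 [ 0.5329 -0.2991  0.012 ]
top ring (np.float64(344.6), np.float64(168.7)) 87 [ 0.6276 -0.3094  0.01  ]
top pendant (np.float64(281.6), np.float64(184.0)) 24 [ 0.5716 -0.0756  0.024 ]
top collar (np.float64(287.1), np.float64(154.3)) 9 [ 0.668  -0.0912  0.11  ]
top collar (np.float64(290.6), np.float64(157.4)) 19 [ 0.6573 -0.1033  0.11  ]
top lamp (np.float64(177.2), np.float64(160.2)) 362 [0.6625 0.3074 0.02  ]
top lamp (np.float64(153.8), np.float64(193.7)) 18 [0.54   0.3921 0.02  ]
top lamp (np.float64(150.1), np.float64(201.9)) 14 [0.5098 0.4053 0.02  ]
top lamp (np.float64(149.3), np.float64(207.0)) 9 [0.4913 0.4081 0.02  ]
top pad (np.float64(281.2), np.float64(185.0)) 754 [ 0.5682 -0.0744  0.02  ]
scene handle (np.float64(149.7), np.float64(227.2)) 104 [ 0.5322 -0.3013  0.012 ]
scene ring (np.float64(138.9), np.float64(251.1)) 145 [ 0.6299 -0.3101  0.01  ]
scene pendant (np.float64(209.4), np.float64(233.0)) 12 [ 0.5624 -0.1098  0.024 ]
scene pendant (np.float64(219.8), np.float64(235.2)) 46 [ 0.5704 -0.0775  0.024 ]
scene collar (np.float64(206.1), np.float64(233.8)) 46 [ 0.6504 -0.1005  0.11  ]
```

View pics/c1.png

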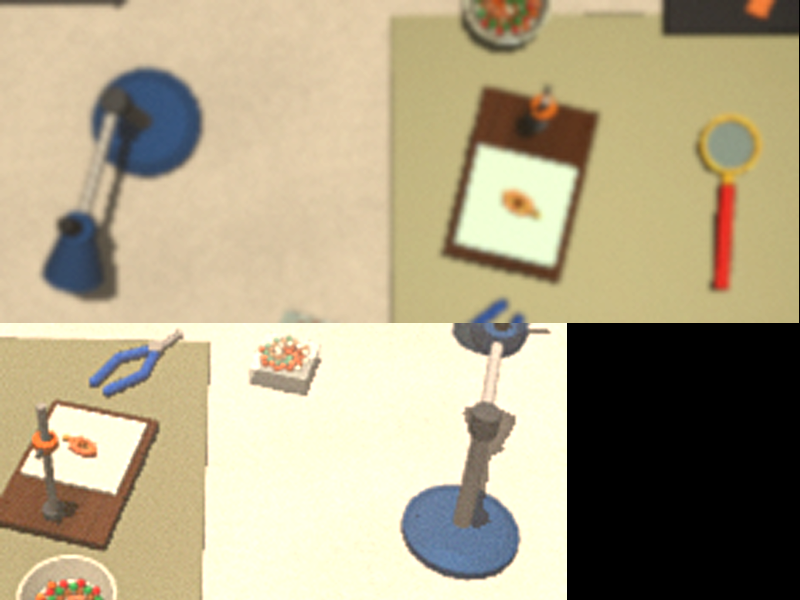

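```bash
cat >> h.py <<'E'
def tri(obs):
    A=np.zeros((3,3));b=np.zeros(3)
    for n,u,v,s in obs:
        o,d=ray(n,u,v,s);d/=np.linalg.norm(d);P=np.eye(3)-np.outer(d,d);A+=P;b+=P@o
    p=np.linalg.solve(A,b);return p,[(proj(n,p,s)-[u,v]).round(1) for n,u,v,s in obs]
E
python3 - <<'E'
from h import *
print('base',onz('top',173.2,160.9,.012),'cap',onz('top',164.1,155,.178),'stub',onz('top',150.6,191.2,.225))
print('capS',onz('scene',369.6,221.5,.178),'baseS',onz('scene',460/2.7+190,208/2.7+190,.012))
print('cap tri',tri([('top',164.1,155,None),('scene',369.6,221.5,None)]))
print('collar',tri([('top',289.7,156.2,None),('scene',206.3,233.5,None)]))
# base ellipse by mask hull
for n,z in (('top',.012),('scene',.012)):
    im=cv2.imread(f'pics/{n}0.png');h=cv2.cvtColor(im,cv2.COLOR_BGR2HSV)
    m=cv2.inRange(h,(100,110,20),(125,255,255))
    b=np.zeros_like(m); x0,y0,x1,y1=(154,138,195,184) if n=='top' else (335,248,385,290)
    b[y0:y1,x0:x1]=m[y0:y1,x0:x1]
    pts=cv2.convexHull(cv2.findNonZero(b));w=np.array([onz(n,*p[0],z)[:2] for p in pts],np.float32)
    print(n,cv2.minEnclosingCircle(w*1000))
lens=np.array([.6285,-.31]);
p=np.array([.571,-.0765])
E
```

```text
base [0.66121562 0.32346857 0.012     ] cap [0.65889781 0.32146174 0.178     ] stub [0.53580775 0.3535522  0.225     ]
capS [0.65834724 0.3263858  0.178     ] baseS [0.66812517 0.32634184 0.012     ]
cap tri (array([0.65913788, 0.32377265, 0.17843482]), [array([-0.7, -0.1]), array([-1. ,  0.1])])
collar (array([ 0.65974795, -0.09855786,  0.12091646]), [array([-0.2,  0. ]), array([-0.3,  0. ])])
top ((662.4861450195312, 324.6060791015625), 53.674461364746094)
scene ((699.5819091796875, 324.4820251464844), 31.812231063842773)
```

>>> send_rows(motion=[[0.0308,-0.0236,-0.0055,0,0,0],[0.0308,-0.0236,-0.0055,0,0,0],[0.0308,-0.0236,-0.0055,0,0,0],[0.0308,-0.0236,-0.0055,0,0,0],[0.0308,-0.0236,-0.0055,0,0,0],[0.0308,-0.0236,-0.0055,0,0,0],[0.0308,-0.0236,-0.0055,0,0,0],[0.0308,-0.0236,-0.0055,0,0,0],[0.0308,-0.0236,-0.0055,0,0,0],[0.0308,-0.0236,-0.0055,0,0,0],[0.0308,-0.0236,-0.0055,0,0,0],[0.0308,-0.0236,-0.0055,0,0,0]], claw=0.087, force=30)

```text
time: 1.15
position: [0.4562, -0.2125, 0.2889]
eef_rot: [3.141, -0.0, 0.307]
force: [1.7, -0.5, -0.1]
width: 0.997
```

>>> send_rows(motion=[[0,0,0,0,0,5.9],[0,0,0,0,0,5.9],[0,0,0,0,0,5.8],[0.005,-0.035,0,0,0,0],[0.005,-0.035,0,0,0,0],[0.005,-0.035,0,0,0,0],[0.005,-0.035,0,0,0,0],[0.005,-0.035,0,0,0,0],[0.005,-0.035,0,0,0,0],[0.005,-0.035,0,0,0,0],[0.005,-0.035,0,0,0,0],[0.005,-0.035,0,0,0,0]])

```text
time: 2.15
position: [0.5005, 0.1023, 0.2886]
eef_rot: [3.141, -0.0, -0.001]
force: [1.9, 0.1, 0.8]
width: 1.003
```

>>> send_rows(motion=[[0.004,-0.035,0,0,0,0],[0.004,-0.035,0,0,0,0],[0.004,-0.035,0,0,0,0],[0.004,-0.035,0,0,0,0],[0.004,-0.035,0,0,0,0],[0.004,-0.035,0,0,0,0],[0.004,-0.035,0,0,0,0],[0,0,0,0,0,0],[0,0,0,0,0,0]])

```text
time: 2.9
position: [0.5276, 0.3481, 0.2875]
eef_rot: [-3.141, 0.002, 0.004]
force: [-0.1, -0.8, 0.3]
width: 0.997
```

Run:
```python
from h import *
s,im=snap('wrist','w1.png'); print(s['position'],s['eef_rot'],s['joint_pos'].round(2))
print(proj('wrist',[.536,.3535,.225],s),proj('wrist',[.66,.324,.178],s))
```

```text
[0.52755135 0.34811864 0.28752596] [-3.14109322e+00  2.13608644e-03  3.78197212e-03] [-0.07  0.44 -0.83  1.3   0.32  1.54 -2.43]
[251.92293346 188.60288935] [287.00890159  35.20394045]
```

View pics/w1.png

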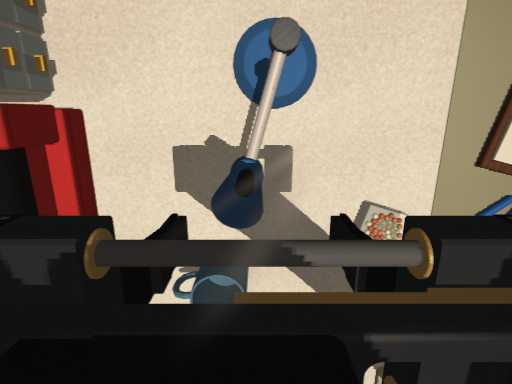

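Run:
```python
from h import *
s=env.read_state(); im=cv2.imread('pics/w1.png')
g=cv2.cvtColor(im,cv2.COLOR_BGR2HSV)[150:215,215:275]
print(onz('wrist',245,182,.225,s),onz('wrist',285.5,33,.178,s),onz('wrist',245,185,.225,s))
cv2.imwrite('pics/w1c.png',cv2.resize(cv2.convertScaleAbs(im[150:235,205:285],alpha=2.5),None,fx=7,fy=7,interpolation=cv2.INTER_CUBIC))
```

```text
[0.54245265 0.35707539 0.225     ] [0.66280653 0.32289457 0.178     ] [0.53993935 0.35710594 0.225     ]
```

View pics/w1c.png

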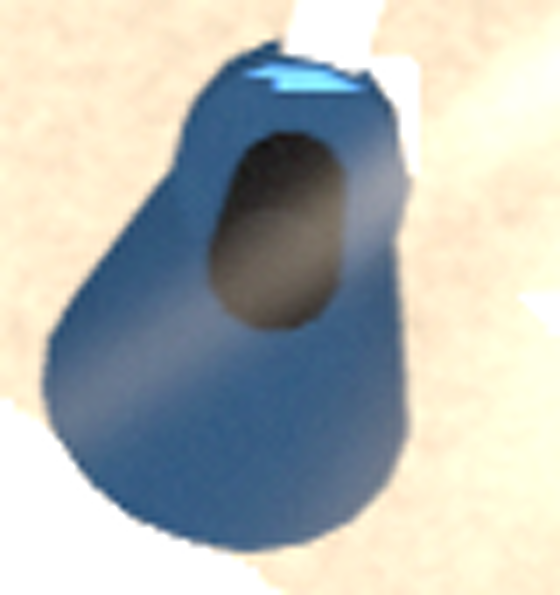

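>>> send_rows(motion=[[0.0095,-0.009,0,0,0,0],[0,0,0.02,0,0,0],[0,0,0.02,0,0,0],[0,0,0.02,0,0,0],[0,0,0.02,0,0,0],[0,0,0.0155,0,0,0],[0,0,0,0,0,0]])

```text
time: 3.53
position: [0.5382, 0.3514, 0.1898]
eef_rot: [3.138, 0.003, -0.003]
force: [-0.2, -1.0, -0.1]
width: 1.0
```

>>> send_rows(motion=[[0,0,0,0,0,0],[0,0,0,0,0,0],[0,0,0,0,0,0],[0,0,0,0,0,0],[0,0,0,0,0,0],[0,0,0,0,0,0],[0,0,0,0,0,0],[0,0,0,0,0,0]], claw=0.0, force=25)

```text
time: 4.2
position: [0.5383, 0.3548, 0.1931]
eef_rot: [3.142, -0.0, -0.0]
force: [-0.7, -0.7, -0.8]
width: 0.478
```

>>> send_rows(motion=[[0,0,0,0,0,0],[0,0,0,0,0,0],[0,0,0,0,0,0],[0,0,0,0,0,0],[0,0,0,0,0,0],[0,0,0,0,0,0],[0,0,0,0,0,0],[0,0,0,0,0,0]])

```text
time: 4.87
position: [0.5374, 0.3556, 0.193]
eef_rot: [-3.141, 0.001, 0.001]
force: [-3.0, 4.7, -0.5]
width: 0.18
```

>>> send_rows(motion=[[-0.002,0.0088,0,0,0,-4],[-0.002,0.0088,0,0,0,-4],[-0.002,0.0088,0,0,0,-4],[-0.002,0.0088,0,0,0,-4],[-0.002,0.0088,0,0,0,-4],[-0.002,0.0088,0,0,0,-4],[0,0,0,0,0,0]])

```text
time: 5.45
position: [0.5368, 0.2989, 0.193]
eef_rot: [3.14, -0.0, 0.419]
force: [1.7, -0.1, -1.5]
width: 0.172
```

>>> send_rows(motion=[[-0.002,0.0088,0,0,0,-4],[-0.002,0.0088,0,0,0,-4],[-0.002,0.0088,0,0,0,-4],[-0.002,0.0088,0,0,0,-4],[-0.002,0.0088,0,0,0,-4],[-0.002,0.0088,0,0,0,-4],[-0.002,0.0088,0,0,0,-4],[-0.002,0.0088,0,0,0,-4],[-0.002,0.0088,0,0,0,-4],[-0.002,0.0088,0,0,0,-4],[-0.002,0.0088,0,0,0,-4],[0,0,0,0,0,0]])

```text
time: 6.45
position: [0.5885, 0.221, 0.1931]
eef_rot: [3.14, -0.008, 1.189]
force: [13.3, 15.1, -10.9]
width: 0.175
```

Run:
```python
from h import *
s=env.read_state();print(s['position'],s['force'],s['joint_pos'].round(2))
pts=np.array([[.5374,.3556],[.5368,.2989],s['position'][:2]])
A=np.c_[2*pts,np.ones(3)];x=np.linalg.solve(A,(pts**2).sum(1));print(x[:2],np.sqrt(x[2]+x[:2]@x[:2]))
d=s['position'][:2]-np.array([.661,.3235]);print(np.hypot(*d),np.degrees(np.arctan2(d[1],d[0]))%360)
s,im=snap('wrist','w2.png')
```

```text
[0.58847912 0.22102427 0.19312501] [ 13.26374035  15.08475001 -10.92751675] [ 0.29  0.54 -1.    1.46  0.45  1.38 -1.11]
[0.66204389 0.32592784] 0.12812702868755754
0.1255410462070496 234.71340344332984
```

View pics/w2.png

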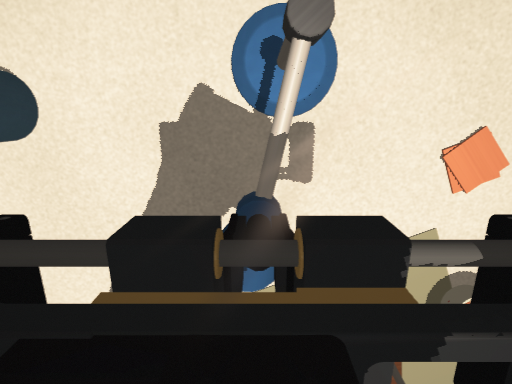

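>>> send_rows(motion=[[0.003,0.0007,0,0,0,0],[0,0,0,0,0,0],[-0.0015,0.009,0,0,0,-4],[-0.0015,0.009,0,0,0,-4],[-0.0015,0.009,0,0,0,-4],[-0.0015,0.009,0,0,0,-4],[0,0,0,0,0,0],[0,0,0,0,0,0]])

```text
time: 7.17
position: [0.6208, 0.2048, 0.193]
eef_rot: [3.141, 0.0, 1.462]
force: [1.7, 0.5, 0.9]
width: 0.178
```

Run:
```python
from h import *
s=env.read_state();print(s['position'],s['eef_rot'],s['force'],s['joint_pos'].round(2))
for h in ([.661,.3235],[.6625,.325]):
    d=s['position'][:2]-np.array(h);print(np.hypot(*d),np.degrees(np.arctan2(d[1],d[0]))%360)
    d=np.array([.571,-.0765])-np.array(h);print(np.degrees(np.arctan2(d[1],d[0]))%360)
```

```text
[0.62081383 0.20479823 0.19304234] [3.14108241e+00 1.46093893e-04 1.46247305e+00] [1.66443607 0.49674173 0.87226249] [ 0.3   0.62 -1.02  1.38  0.52  1.43 -0.82]
0.125319746188591 251.29660403383605
257.31961650818016
0.12722500782964188 250.87336883583293
257.16181468919274
```

>>> send_rows(motion=[[-0.0012,0.0068,0,0,0,-3.1],[-0.0012,0.0068,0,0,0,-3.1],[0,0,0,0,0,0],[0,0,0,0,0,0],[0,0,0,0,0,0]])

```text
time: 7.58
position: [0.6336, 0.2011, 0.193]
eef_rot: [3.141, 0.001, 1.571]
force: [1.7, -1.6, -0.5]
width: 0.177
```

>>> send_rows(motion=[[0,0,0,0,0,0],[0,0,0,0,0,0],[0,0,0,0,0,0],[0,0,0,0,0,0],[0,0,0,0,0,0],[0,0,0,0,0,0]], claw=0.06)

```text
time: 8.08
position: [0.6337, 0.2017, 0.193]
eef_rot: [-3.142, 0.0, 1.574]
force: [-0.6, -0.0, 0.5]
width: 0.546
```

>>> send_rows(motion=[[0,0,-0.02,0,0,0],[0,0,-0.03,0,0,0],[0,0,-0.03,0,0,0],[0,0,-0.03,0,0,0],[-0.035,0,-0.01,0,0,0],[-0.035,0,0,0,0,0],[-0.035,0,0,0,0,0],[0,0,0,0,0,0],[0,0,0,0,0,0]])

```text
time: 8.83
position: [0.6347, 0.0935, 0.3129]
eef_rot: [3.142, 0.001, 1.569]
force: [0.7, 1.6, 1.4]
width: 0.687
```

Run:
```python
from h import *
s,im=snap('wrist','w3.png');print(s['position'],s['eef_rot'],s['width'],s['joint_pos'].round(2))
np.save('w3s.npy',np.r_[s['position'],s['eef_rot']])
```

```text
[0.63469358 0.09349359 0.3128988 ] [3.14156148e+00 9.41531256e-04 1.56884460e+00] 0.6865373713621927 [ 0.47  0.54 -1.07  1.22  0.47  1.64 -0.51]
```

View pics/w3.png

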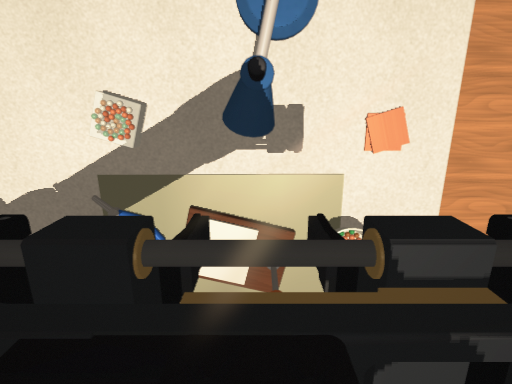

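>>> send_rows(motion=[[-0.036,-0.0074,0,0,0,0],[-0.036,-0.0074,0,0,0,0],[-0.036,-0.0074,0,0,0,0],[-0.036,-0.0074,0,0,0,0],[-0.036,-0.0074,0,0,0,0],[-0.036,-0.0074,0,0,0,0],[-0.036,-0.0074,0,0,0,0],[-0.036,-0.0074,0,0,0,0],[-0.036,-0.0074,0,0,0,0],[-0.036,-0.0074,0,0,0,0],[-0.036,-0.0074,0,0,0,0],[0,0,0,0,0,0]])

```text
time: 9.88
position: [0.5519, -0.3074, 0.3119]
eef_rot: [-3.14, 0.002, 1.565]
force: [-0.2, -1.2, -0.8]
width: 0.688
```

>>> send_rows(motion=[[0,0,0,0,0,6.85],[0,0,0,0,0,6.85],[0,0,0,0,0,6.85],[0,0,0,0,0,6.85],[0,0,0,0,0,6.85],[0,0,0,0,0,6.85],[0,0,0,0,0,6.85],[0,0,0,0,0,6.85],[0,0,0,0,0,6.85],[0,0,0,0,0,6.85],[0,0,0,0,0,6.85],[0,0,0,0,0,6.85]])

```text
time: 10.88
position: [0.5549, -0.2976, 0.313]
eef_rot: [-3.141, -0.0, 0.136]
force: [0.6, 0.4, -0.6]
width: 0.692
```

>>> send_rows(motion=[[0,0,0,0,0,6.85],[0,0,0,0,0,6.5],[0,0,0,0,0,0],[0,0,0,0,0,0],[0,0,0,0,0,0]])

```text
time: 11.3
position: [0.5544, -0.2987, 0.313]
eef_rot: [-3.141, -0.0, -0.088]
force: [-0.8, -0.6, 0.2]
width: 0.694
```

Run:
```python
from h import *
s,im=snap('wrist','w4.png');print(s['position'],s['eef_rot'],s['width'],s['joint_pos'].round(2))
snap('top','t4.png')
np.save('w4s.npy',np.r_[s['position'],s['eef_rot']])
a=cv2.imread('pics/t4.png')[130:235,140:370];b=cv2.imread('pics/w4.png')
c=np.zeros((600,800,3),np.uint8);x=cv2.resize(cv2.convertScaleAbs(a,alpha=1.7),None,fx=3.4,fy=3.4,interpolation=cv2.INTER_CUBIC);c[:x.shape[0],:x.shape[1]]=x
y=cv2.convertScaleAbs(b[:243],alpha=1.3);c[357:600,:512]=y;cv2.imwrite('pics/c4.png',c)
```

```text
[ 0.55438506 -0.29865156  0.3130276 ] [-3.14138469e+00 -2.15591992e-05 -8.84550947e-02] 0.6936078284198268 [ 0.96  0.41 -0.76  1.26  0.28  1.57 -1.41]
```

View pics/c4.png

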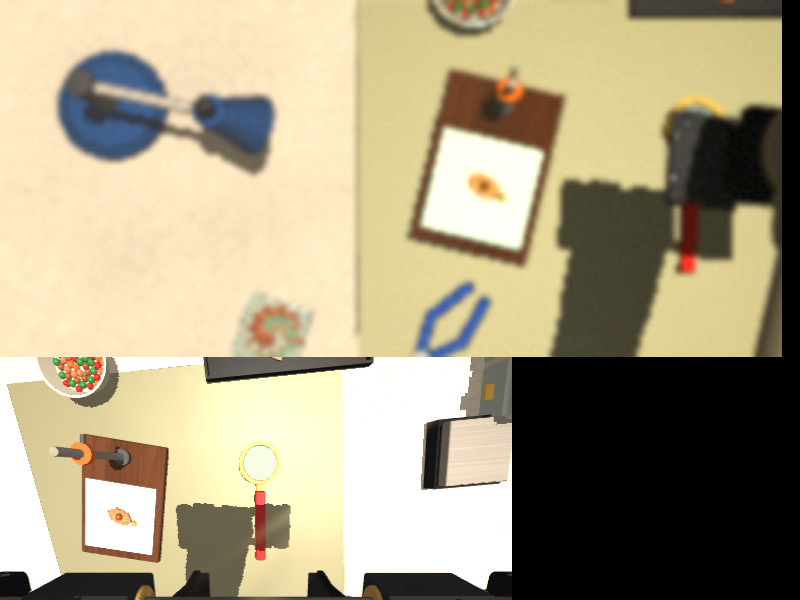

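Run:
```python
from h import *
q=np.load('w4s.npy');s=dict(position=q[:3],eef_rot=q[3:])
w=cv2.imread('pics/w4.png');t=cv2.imread('pics/t4.png');sc=cv2.imread('pics/scene0.png')
def m(im,lo,hi,box):
    h=cv2.cvtColor(im,cv2.COLOR_BGR2HSV);k=cv2.inRange(h,lo,hi);b=np.zeros_like(k);x0,y0,x1,y1=box;b[y0:y1,x0:x1]=k[y0:y1,x0:x1];return b
def cen(k):
    p=cv2.findNonZero(k)[:,0];r=cv2.minAreaRect(p);return p.mean(0),r,len(p)
pw=cen(m(w,(4,110,60),(22,255,255),(100,140,145,180)));print('pend w',pw,onz('wrist',*pw[0],.023,s),onz('wrist',*pw[1][0],.023,s))
pt=cen(m(t,(4,110,60),(22,255,255),(270,175,295,195)));print('pend t',pt,onz('top',*pt[0],.023),onz('top',*pt[1][0],.023))
cw=cen(m(w,(4,150,90),(18,255,255),(65,80,98,112)));print('collar w',cw)
ct=cen(m(t,(4,120,60),(18,255,255),(280,150,298,165)));print('collar t',ct)
cs=cen(m(sc,(4,150,60),(18,255,255),(197,225,213,243)));print('collar s',cs)
for a in (0,1):
  f=lambda c:c[0] if a==0 else c[1][0]
  print(tri([('wrist',*f(cw),s),('top',*f(ct),None),('scene',*f(cs),None)]),tri([('wrist',*f(cw),s),('scene',*f(cs),None)]))
k=m(w,(20,110,80),(32,255,255),(235,80,285,130));c=cen(k);r=cv2.minEnclosingCircle(cv2.findNonZero(m(w,(20,110,80),(32,255,255),(235,80,285,127))));print('ring',c,r,onz('wrist',*r[0],.012,s))
hd=cen(m(w,(0,150,50),(5,255,255),(245,125,280,210))|m(w,(175,150,50),(180,255,255),(245,125,280,210)));print('handle',hd,onz('wrist',*hd[1][0],.017,s))
cap=onz('top',79/3.4+140,82/3.4+130,.178);st=onz('top',205/3.4+140,107/3.4+130,.225);print(cap,st)
d=st-cap;print(np.degrees(np.arctan2(d[1],d[0]))%360,np.hypot(*d[:2]))
```

```text
pend w (array([120.37671233, 159.57876712]), ((121.40001678466797, 160.20001220703125), (30.4105224609375, 13.416406631469727), 26.56505012512207), 292) [ 0.56874992 -0.07845939  0.023     ] [ 0.56761688 -0.07987504  0.023     ]
pend t (array([282.        , 184.26666667]), ((282.25, 184.75001525878906), (9.899494171142578, 4.949747085571289), 45.0), 45) [ 0.57073695 -0.07701258  0.023     ] [ 0.56895879 -0.07790609  0.023     ]
collar w (array([87.12323944, 95.72711268]), ((84.0, 95.5), (31.0, 26.0), 90.0), 568)
collar t (array([289.64615385, 157.86153846]), ((288.5, 158.0), (12.0, 17.0), 90.0), 130)
collar s (array([205.9787234 , 233.93617021]), ((204.5, 234.0), (8.0, 11.0), 90.0), 47)
(array([ 0.65701182, -0.10008144,  0.1150089 ]), [array([-0.5,  2.5]), array([ 0.2, -0.6]), array([-0.2,  0.4])]) (array([ 0.65875563, -0.10055162,  0.11660487]), [array([-1.2,  0.9]), array([-0.5,  0.4])])
(array([ 0.65753145, -0.09920407,  0.11689599]), [array([0.9, 2.3]), array([ 1.1, -1. ]), array([ 1.5, -0. ])]) (array([ 0.66037524, -0.10179143,  0.12047243]), [array([ 0.7, -0.5]), array([ 0.3, -0.2])])
ring (array([259.75593952, 105.39524838]), ((259.5000305175781, 105.00001525878906), (41.719295501708984, 41.719295501708984), 45.0), 463) ((259.040283203125, 105.30545043945312), 21.670400619506836) [ 0.63215658 -0.30657716  0.012     ]
handle (array([259.77606838, 166.7965812 ]), ((259.5, 168.0), (68.0, 9.0), 90.0), 585) [ 0.53410174 -0.29858835  0.017     ]
[0.66187133 0.32435613 0.178     ] [0.63014624 0.19502997 0.225     ]
256.2169061237545 0.13316057630565534
```

>>> send_rows(motion=[[0.0028,0.002,0,0,0,0],[0,0,0.04,0,0,0],[0,0,0.04,0,0,0],[0,0,0.04,0,0,0],[0,0,0.04,0,0,0],[0,0,0.04,0,0,0],[0,0,0.04,0,0,0],[0,0,0.03,0,0,0],[0,0,0.02,0,0,0],[0,0,0.01,0,0,0],[0,0,0.004,0,0,0],[0,0,0,0,0,0]])

```text
time: 12.4
position: [0.5568, -0.302, 0.0091]
eef_rot: [-3.141, -0.0, -0.093]
force: [0.9, -0.8, 0.5]
width: 0.69
```

>>> send_rows(motion=[[0,0,0,0,0,0],[0,0,0,0,0,0],[0,0,0,0,0,0],[0,0,0,0,0,0],[0,0,0,0,0,0],[0,0,0,0,0,0]])

```text
time: 12.9
position: [0.5566, -0.3021, 0.0094]
eef_rot: [3.141, -0.0, -0.094]
force: [0.1, -0.5, 0.1]
width: 0.693
```

>>> send_rows(motion=[[0,0,0.003,0,0,0],[0,0,0.002,0,0,0],[0,0,0,0,0,0],[0,0,0,0,0,0]])

```text
time: 13.23
position: [0.5564, -0.3019, 0.0038]
eef_rot: [-3.141, 0.0, -0.094]
force: [0.9, 1.1, 0.3]
width: 0.688
```

>>> send_rows(motion=[[0,0,0,0,0,0],[0,0,0,0,0,0],[0,0,0,0,0,0],[0,0,0,0,0,0],[0,0,0,0,0,0],[0,0,0,0,0,0],[0,0,0,0,0,0],[0,0,0,0,0,0],[0,0,0,0,0,0],[0,0,0,0,0,0],[0,0,0,0,0,0],[0,0,0,0,0,0]], claw=0.0, force=40)

```text
time: 14.23
position: [0.5566, -0.3019, 0.0041]
eef_rot: [3.142, -0.0, -0.094]
force: [0.0, -0.2, -0.2]
width: 0.179
```

>>> send_rows(motion=[[0,0,-0.01,0,0,0],[0,0,-0.02,0,0,0],[0,0,-0.03,0,0,0],[0,0,-0.03,0,0,0],[0,0,-0.03,0,0,0],[0,0,-0.03,0,0,0],[0,0,-0.01,0,0,0],[0,0,0,0,0,0]])

```text
time: 14.9
position: [0.558, -0.3024, 0.1675]
eef_rot: [3.139, -0.005, -0.094]
force: [0.7, 0.7, -1.9]
width: 0.179
```

>>> send_rows(motion=[[-0.0083,-0.0224,0,0,0,0],[-0.0083,-0.0224,0,0,0,0],[-0.0083,-0.0224,0,0,0,0],[-0.0083,-0.0224,0,0,0,0],[-0.0083,-0.0224,0,0,0,0],[-0.0083,-0.0224,0,0,0,0],[-0.0083,-0.0224,0,0,0,0],[-0.0083,-0.0224,0,0,0,0],[-0.0083,-0.0224,0,0,0,0],[-0.0083,-0.0224,0,0,0,0],[0,0,0,0,0,0],[0,0,0,0,0,0]])

```text
time: 15.9
position: [0.4939, -0.0702, 0.1628]
eef_rot: [3.141, 0.002, -0.091]
force: [0.2, -1.5, -1.1]
width: 0.179
```

Run:
```python
from h import *
s,im=snap('wrist','w5.png');print(s['position'],s['eef_rot'],s['width'],s['force'],s['ft_torque'])
np.save('w5s.npy',np.r_[s['position'],s['eef_rot']])
snap('scene','s5.png')
```

```text
[ 0.4938774  -0.07018816  0.16284875] [ 3.14126136e+00  1.75730015e-03 -9.14526534e-02] 0.179499425953037 [ 0.1941914  -1.51390566 -1.08194801] [-2.71839705e-02  7.93772326e-03  6.88838009e-05]
```

View pics/w5.png

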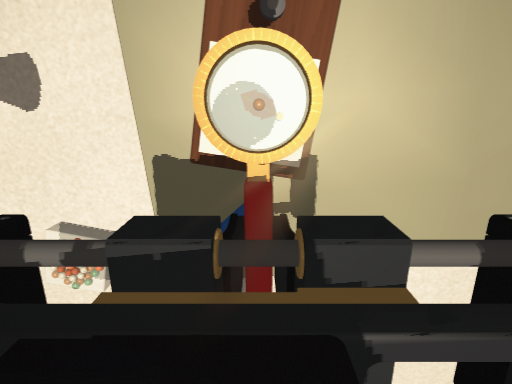

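Run:
```python
from h import *
q=np.load('w5s.npy');s=dict(position=q[:3],eef_rot=q[3:])
w=cv2.imread('pics/w5.png');h=cv2.cvtColor(w,cv2.COLOR_BGR2HSV)
k=cv2.inRange(h,(15,130,100),(32,255,255));k[:25]=0;k[160:]=0;k[:,:190]=0;k[:,326:]=0
r=cv2.minEnclosingCircle(cv2.findNonZero(k));c,_=cv2.findContours(k,cv2.RETR_EXTERNAL,cv2.CHAIN_APPROX_NONE);e=cv2.fitEllipse(max(c,key=len));print(r,e)
L=onz('wrist',*e[0],q[2]+.006,s);print('lens',L,'grip offset',np.hypot(*(L-q[:3])[:2]))
for p in ((259,104),(261,106.5)): print('pend',onz('wrist',*p,.025,s))
q4=np.load('w4s.npy');s4=dict(position=q4[:3],eef_rot=q4[3:])
W=cv2.imread('pics/w4.png')[75:120,40:135];S=cv2.imread('pics/s5.png')
hs=cv2.cvtColor(W,cv2.COLOR_BGR2HSV);print(hs[22,10:70:3].tolist())
a=cv2.resize(cv2.convertScaleAbs(W,alpha=1.5),None,fx=7,fy=7,interpolation=cv2.INTER_CUBIC)
b=cv2.resize(cv2.convertScaleAbs(S[205:275,170:270],alpha=1.5),None,fx=4,fy=4,interpolation=cv2.INTER_CUBIC)
o=np.zeros((600,700,3),np.uint8);o[:315,:665]=a;o[318:598,:400]=b;cv2.imwrite('pics/c6.png',o)
```

```text
((256.0484924316406, 94.61256408691406), 68.05799865722656) ((254.18331909179688, 94.3912353515625), (121.9371337890625, 134.59629821777344), 178.76971435546875)
lens [ 0.57175242 -0.0752453   0.16884875] grip offset 0.0780390523554966
pend [ 0.56969051 -0.07789718  0.025     ]
pend [ 0.56709074 -0.07968571  0.025     ]
[[22, 64, 171], [17, 47, 178], [17, 48, 175], [15, 44, 70], [18, 42, 73], [18, 42, 73], [17, 48, 75], [17, 47, 76], [18, 44, 75], [16, 44, 76], [16, 43, 77], [12, 82, 93], [11, 190, 238], [11, 191, 238], [11, 201, 95], [10, 163, 100], [14, 41, 69], [15, 44, 69], [18, 44, 69], [15, 44, 69]]
```

View pics/c6.png

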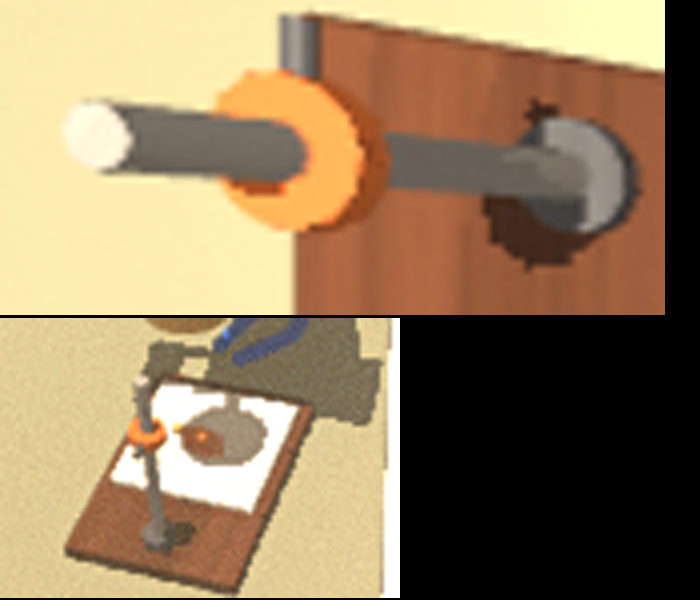

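Run:
```python
from h import *
from scipy.optimize import minimize_scalar as ms
q=np.load('w5s.npy');s=dict(position=q[:3],eef_rot=q[3:])
L=onz('wrist',258,96,.1775,s);print('lens',L,'off',L-q[:3],'pend',onz('wrist',260,105,.025,s))
q4=np.load('w4s.npy');s4=dict(position=q4[:3],eef_rot=q4[3:])
P=onz('wrist',54.1,94.6,.170,s4);P2=onz('scene',205.5,220.75,.17);print('post',P,P2)
b=onz('wrist',40+565/7,75+178/7,.022,s4);print('post foot',b)
for x in (288,300,312):
    r=ms(lambda z:(proj('wrist',[P[0],P[1],z],s4)[0]-40-x/7)**2,bounds=(.05,.17),method='bounded');print(x,r.x,proj('wrist',[P[0],P[1],r.x],s4))
for v in (233.25,233.75,234.25):
    r=ms(lambda z:(proj('scene',[P2[0],P2[1],z])[1]-v)**2,bounds=(.05,.17),method='bounded');print(v,r.x,proj('scene',[P2[0],P2[1],r.x]))
print(tri([('wrist',40+300/7,75+152/7,s4),('scene',206.75,233.75,None)]))
print(tri([('wrist',40+300/7,75+152/7,s4),('top',543/3.4+130,106/3.4+125,None)]))
print(proj('scene',L))
```

```text
lens [ 0.57037595 -0.07711705  0.1775    ] off [ 0.07649855 -0.0069289   0.01465125] pend [ 0.56863333 -0.07881247  0.025     ]
post [ 0.65838715 -0.09923925  0.17      ] [ 0.66160911 -0.09542125  0.17      ]
post foot [ 0.65786244 -0.09788324  0.022     ]
288 0.12415153010984589 [81.14273385 96.76019502]
300 0.12076861774404288 [82.85732312 96.89715777]
312 0.11732156686710149 [84.57064975 97.03401966]
233.25 0.12386535025706814 [206.9908149  233.24998288]
233.75 0.12196752222444163 [207.05046078 233.75009358]
234.25 0.12006574216170984 [207.11010138 234.25016003]
(array([ 0.65855951, -0.09736409,  0.11832609]), [array([-0.4,  0.3]), array([-0.2,  0.1])])
(array([ 0.65923594, -0.0993645 ,  0.1210668 ]), [array([-0.2, -0.6]), array([0. , 0.2])])
[216.33760814 196.07071545]
```

>>> send_rows(motion=[[-0.001,0.0012,0,0,0,0],[0,0,0.012,0,0,0],[0,0,0.012,0,0,0],[0,0,0.012,0,0,0],[0,0,0.012,0,0,0],[0,0,0,0,0,0],[0,0,0,0,0,0],[0,0,0,0,0,0],[0,0,0,0,0,0]])

```text
time: 16.75
position: [0.4942, -0.0722, 0.1166]
eef_rot: [3.141, -0.001, -0.094]
force: [-0.1, 0.2, -0.0]
width: 0.176
```

Run:
```python
from h import *
s,im=snap('wrist','w7.png');print(s['position'],s['eef_rot'],s['width'],s['force'],s['ft_torque'],s['dq'].round(3))
t=s;np.save('w7s.npy',np.r_[s['position'],s['eef_rot']])
_,sc=snap('scene','s7.png')
R0=R.from_euler('xyz',s['eef_rot']).as_matrix()
L=s['position']+R0@np.array([.0768,0,-.0059]);print(L,proj('scene',L),proj('wrist',L,s))
a=cv2.resize(im[:230,150:370,::-1],None,fx=2.1,fy=2.1);b=cv2.resize(sc[170:270,150:270,::-1],None,fx=3.3,fy=3.3,interpolation=cv2.INTER_CUBIC)
o=np.zeros((490,800,3),np.uint8);o[:a.shape[0],:a.shape[1]]=a[:490];o[:330,402:798]=0;b=b[:,:330]
o[:330,465:795]=cv2.convertScaleAbs(b,alpha=1.4);cv2.imwrite('pics/c7.png',o)
```

```text
[ 0.49421929 -0.0722093   0.11657227] [ 3.14145277e+00 -9.59634057e-04 -9.36413977e-02] 0.1763878639643135 [-0.07921945  0.16021122 -0.02392023] [ 0.04163721  0.07379092 -0.01468818] [ 0.001 -0.005 -0.001 -0.002  0.001  0.001 -0.001]
[ 0.57067722 -0.0793891   0.12254597] [216.8817585  210.86806364] [258.18137681  96.83049738]
```

View pics/c7.png

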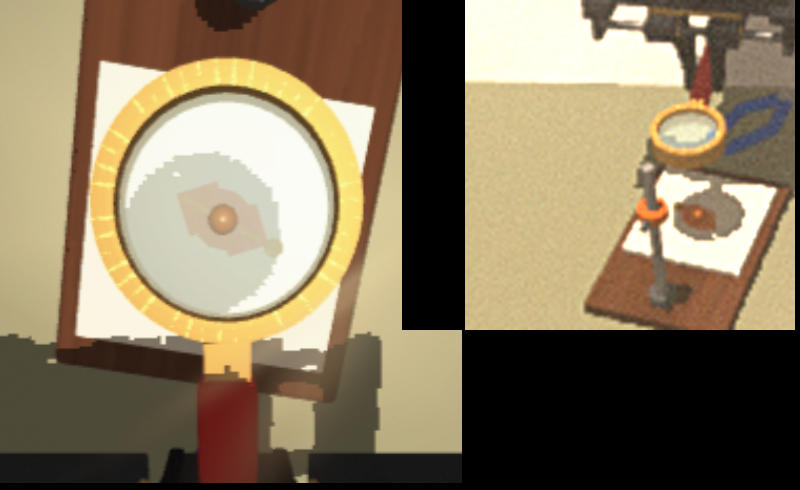

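Run:
```python
from h import *
q=np.load('w7s.npy');s=dict(position=q[:3],eef_rot=q[3:])
print(onz('wrist',255.7,104.3,.029,s),onz('wrist',256.7,104.8,.024,s),onz('wrist',257.6,96.2,q[2]+.006+.009,s),onz('wrist',257.6,96.2,q[2]+.006,s))
```

```text
[ 0.5692521  -0.07709811  0.029     ] [ 0.56887791 -0.07787663  0.024     ] [ 0.57058002 -0.07909943  0.13157227] [ 0.57101651 -0.07911725  0.12257227]
```

>>> send_rows(motion=[[-0.0018,-0.001,0.002,0,0,0],[0,0,0,0,0,0],[0,0,0,0,0,0],[0,0,0,0,0,0],[0,0,0,0,0,0],[0,0,0,0,0,0],[0,0,0,0,0,0],[0,0,0,0,0,0]])

```text
time: 17.52
position: [0.4921, -0.0711, 0.1141]
eef_rot: [3.142, -0.0, -0.094]
force: [-0.2, 0.1, -2.0]
width: 0.181
```

Run:
```python
from h import *
s,im=snap('wrist','w8.png');R0=R.from_euler('xyz',s['eef_rot']).as_matrix()
print(s['position'],s['eef_rot'],s['force'],s['dq'].round(3),s['position']+R0@np.array([.0768,0,-.0059]))
snap('top','t8.png');a=cv2.imread('pics/t8.png')[130:235,140:370]
cv2.imwrite('pics/c8.png',cv2.resize(cv2.convertScaleAbs(a,alpha=1.7),None,fx=3.4,fy=3.4,interpolation=cv2.INTER_CUBIC))
```

```text
[ 0.49208901 -0.0710888   0.11405383] [ 3.14152475e+00 -5.12245010e-05 -9.37643253e-02] [-0.16759453  0.14021595 -2.01261101] [ 0.     0.001 -0.001 -0.001  0.001 -0.001 -0.002] [ 0.56855139 -0.07827893  0.11995777]
```

View pics/c8.png

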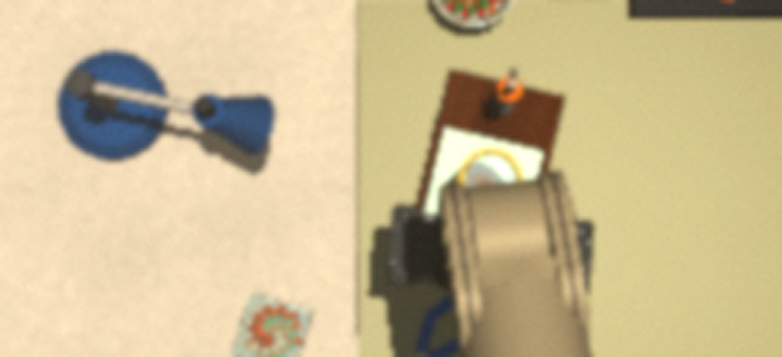

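Everything is in place: the lamp hasn't moved, the loupe is still and level, and the other objects are where they were.

```bash
python3 -c "
from plant import env
env.close_job()"
```

```text
the job is handed in; nothing more can be done
```

I swung the lamp round by its stub and let go of it. Then I picked up the loupe by its handle, held it level over the pendant, and handed the job in at about 17.6 s of the 67 s allowed.

**Last checks:**
- **Lens position:** the lens was at about (0.5686, -0.0783), and the pendant is at about (0.569, -0.078), so they agree to about 1 mm.
- **Lens height:** the lens was 0.120 m up. The collar measured about 0.1205 m, with the different views giving 0.118 to 0.122.
- **Stillness and level:** tilt was under 0.001 rad, the joints were still, and the roughly 2 N downward force is about the loupe's weight.
- **Lamp aim:** I needed a bearing of about 257.1°. The stub's release position gave 257.1°, but the top camera gave 256.2°, a disagreement of about 1° that I left alone. The lamp did not move afterwards.
- **Force on the lamp:** while swinging it, the tool briefly felt about 20 N pulling towards the hinge. I eased it and the force dropped back to near zero.
- **Everything else:** the collar, bead box and bowl looked unmoved in the last picture. The pendant and pliers looked unmoved in earlier ones; the arm partly hid them in the last. The mug and jar were outside that last view, and the arm never went near them.

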